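# Close the herb jar and hold the big clip open over its order card

### The job

Finish this herb order: first twist the wing cap of the jar on the order stand clockwise until it is fully shut. Then take the big wooden spring clip off its rail by squeezing its handles, and hold it wide open astride the middle of the top edge of the order card, one jaw on each side and not touching the card, so that a colleague can slip the receipt in. Finish there, still holding the clip squeezed open, and leave the other things on the counter where they are.

Things in the scene. Friction and masses are not known exactly. Their poses are not given: they have to be found in the camera images.
- stand: order stand, fixed: aluminium base 100 (x) x 215 (y) x 8 mm, with an amber jar (72 mm across) at y = -55 mm and an upright order card at y = +55 mm. Origin: centre of the underside, on the counter; z up. It stands anywhere left or right on the counter, turned by up to about 0.4 rad
- card_edge (a point): middle of the card's top edge, 118 mm above the counter (in the stand's frame at x 0, y +55). The card is stiff, 3 mm thick (along x), 64 mm wide (along y), and stands free for 84 mm above its 26 mm thick dark wooden foot. Axes as the stand's: x across the card's faces, y along its top edge, z up
- cap (a joint): turn of the jar's cap, rad: 0 = fully shut against its stop, grows anticlockwise (seen from above) as it opens, up to 1.35; starts 0.7 to 1.2. It turns clockwise to shut, never comes off or rises, turns stiffly (0.05 N m) and stays where it is left. When it is shut, its wing points along the stand's y, towards the card
- cap_wing (a point): centre of the top of the cap's wing, on the jar's axis, 114 mm above the counter. The wing is an upright bar 14 mm thick, 50 mm long, 22 mm high on a round dark steel cap 62 mm across whose flat top is 92 mm above the counter. The point's y axis runs along the wing, x through its thickness; the point turns with the cap
- rack: clip rail, fixed: dark wooden base 80 (x) x 160 (y) x 12 mm with an upright fin along y, 4 mm thick, 150 mm long, its top 34 mm above the counter. Origin: centre of the underside. A small clip (46 mm high, 20 mm wide) is fixed on the fin at y = +50 mm: not the one to use
- clip: big wooden peg-type spring clip, about 70 g, 88 mm high, 36 mm wide (along y), biting the fin, upright, jaws down, tips standing 12 mm above the counter. Origin: between the jaw tips when shut; z up, y along the pivot pin, x towards the half that carries this frame (the other half is at -x). When squeezed this frame tilts about y with its half, by about 0.35 rad
- clip_pin (a point): middle of the clip's pivot pin, 42 mm above the jaw tips. Above it two flat handles (46 mm long, 36 wide, 5 thick) splay out in a V: 56 mm over the outsides of the top ends, 43 to 46 mm above the pin, 24 mm just above the pin. Squeezed along x they stop upright and parallel, 22 mm over their outsides. Axes as the clip's
- lever (a joint): angle of the clip's other half about the pin against this half, rad: 0 = biting the rail's fin, 0.7 = fully squeezed open (stop), the jaw tips then being 32 mm apart. The spring shuts it: 0.11 N m at 0, 0.32 N m at 0.7, so about 12 N on each handle 26 mm above the pin holds it wide open
- jaw_a (a point): tip of the jaw of the clip's +x half, on its inner face, middle of its width; lowest point of the jaw
- jaw_b (a point): tip of the other jaw, on its inner face, middle of its width. Wide open, both tips lie 39 mm below the pin
- bowl: small white ceramic bowl, 80 mm across, 45 mm high, bystander; origin: its underside
- twine: cork twine spool, 56 mm across, 45 mm high, bystander; origin: its underside
- mortar: brass mortar, 90 mm across, 85 mm high, bystander; origin: its underside
- jar1: plain amber jar with a round flat cap, 68 mm across, 100 mm high, bystander; origin: its underside
- jar2: second plain amber jar, like jar1, bystander; origin: its underside
- brush: hand brush lying flat, bystander; origin: its underside
- weight: brass weight, 40 mm across, 40 mm high, bystander; origin: its underside
Mind the look-alikes: they are no part of the job. What is shaped like the clip but purple is not meant. Of the things that look like the stand, the largest one is meant.

How it is judged:
By the outcome, as a careful person would: the job done as asked, in the order asked, and still so for the second after the job is handed in, while the arm keeps its last pose, push and grip.
It also fails if it takes over 51 s, if anything falls off the work surface, if the arm or the gripper's body presses on something with over 40 N, if the wrist force passes 120 N, or if a joint passes its speed limit or range.

### The arm

A 6-joint arm with a two-finger parallel gripper is mounted at the origin on the work surface. World frame = base frame: x ahead of the robot, y to its left, z up, the work surface at z = 0. Lengths are in m, angles in rad, forces in N, time in s.
With the tool pointing down it reaches from about 0.25 to 0.725 m from the base axis. Payload 4 kg.
Tool frame: the origin (TCP) lies on the centre line of the jaws, within the pads' length; the fingertips stand 17 mm ahead of it and the grasp point (between the pads) lies 2 mm behind it; z points along the fingers, y is the line along which they close (so a half turn about z gives the same grasp; the last joint's range is limited). The gripper opens to 85 mm and grips with 20 to 120 N. Pads are 22 mm wide; open, the fingers measure 114 mm over their backs; the gripper's body (76 mm by 85 mm) begins 54 mm behind the grasp point. The pads swing forward as they close: fully open they stand 13 mm farther back than shut.
Start: joints at [-1.13, 0.241, 0.005, 1.335, 0, 1.571], TCP at [0.213, -0.452, 0.248] pointing down, gripper open.
Joint ranges: [-2.72, 2.72], [-1.05, 1.87], [-1.09, 1.28], [-1.99, 2.15], [-1.42, 1.44], [-3.14, 3.14]. Speed limits (rad/s): [2.79, 2.79, 3.14, 3.14, 3.14, 3.14].

### API

Orientations are given as a unit quaternion [x, y, z, w].
In Python, from workcell import get_obs, imaging, order gives the robot as it stands.
- The arm moves only by the tool apply_moves, never from a script. Its argument "targets" is a list that holds one entry, the list of rows, each a list of 5 numbers: the shift along the world's x, y, z in units of 40 mm (1.0 is 40 mm), then the turn about the world's z in degrees, then the gripper command: -1 is shut, 1 is fully open, values between are in proportion. In form: [[[dx, dy, dz, turn, fingers], ...]]. A call has 1 to 8 rows; each row shifts and turns the commanded pose from where the row before left it; what a row does not reach is not made up. A row lasts 1/12 s, in which the tool goes at most 41.7 mm and 7.16 degrees, less where a joint would pass 70% of its speed; a pose out of reach is approached as far as the arm can. A call is refused whole if a number of a shift passes 1 or a number of a turn 7.16, either way. A call with a gripper value outside its range is refused whole. The fingers move at their own pace and stop on an object; the grip force is fixed at half the most. Time passes only in rows, so rows that do not move let the fingers close. It gives the time, the measured TCP pose, the force, the opening and the grip force at its end, in the units of the state.
- get_obs(): the state, without advancing time (a new reading comes with each control period).
- imaging.camera(name): name is "scene" or "top" or "wrist"; returns (picture, depth): 480x640x3 uint8, blue, green, red; 480x640 float32, m along the optical axis (not along the pixel's ray), 0 where there is no reading.
- imaging.get_calibration(name): a dict with "camera_matrix" (3x3 intrinsics, pixels), "eye" and "rotation" of the camera in the world; the wrist camera has in their place "hand_eye" (4x4, takes a point from camera to tool coordinates, whose origin is the TCP and whose axes are the flange's). Camera axes: x right, y down, z forward; pixel columns grow to the right and rows downward; lengths in m; the calibration is good to about 2 mm. A picture is of the moment at which its call begins: read the wrist's pose just before it. get_calibration takes no time and is no camera call.
- order.job_done(): hands the job in; it is judged then, once.
The state is a dict: "clock": time; "joint_pos": joint angles; "joint_vel": joint speeds; "tau": joint torques, N m; "eef_pos": TCP position; "tool_rot": TCP orientation; "ft_force": force on the tool from outside, world axes, zero at the start; "ft_torque": the same for the moment, N m; "grip_width": finger opening in m; "grasp_force": force on a finger pad.
Only numpy, scipy, OpenCV 4.12 (cv2) and the standard library are available. Lean on these libraries where they do the work, as an engineer would, in place of code of your own. Each camera call takes 0.05 s, during which the arm holds its last target. There are 200 camera calls.

## Working session

There is one attempt and no reset: what is moved stays moved. The work goes in short steps, Python scripts to look and compute and a tool call to move; the robot and the scene stay as the last step left them, time stands still between calls to the robot, and variables do not carry over. Pictures are saved under pics/ and viewed, at most 10 in all, crops included, and the job is handed in when it is done.

Besides the shell and the picture viewer there is one more tool, called in YAML: its name, and indented under it one key for each argument. apply_moves: Moves the arm, as the interface text tells. Its arguments: {"type":"object","properties":{"targets":{"type":"array","items":{"type":"array","items":{"type":"array","items":{"type":"number"}}}}},"required":["targets"]}

```bash
mkdir -p pics; python3 - <<'E'
from workcell import get_obs, imaging, order
import cv2,numpy as np
o=get_obs();print(o)
for n in("top","scene"):
    p,d=imaging.camera(n);cv2.imwrite(f"pics/{n}0.png",p);np.save(n+"0.npy",d)
    print(n,imaging.get_calibration(n))
print(imaging.get_calibration("wrist"))
E
```

```text
{'clock': 0.0, 'joint_pos': array([-1.13000560e+00,  2.41387947e-01,  3.71335021e-03,  1.33522354e+00,
       -7.54936823e-06,  1.57078921e+00]), 'joint_vel': array([-4.68446997e-04,  6.15664817e-05, -8.68581395e-05, -3.94327926e-04,
       -5.18966044e-04, -2.55302129e-03]), 'tau': array([ 4.23001529e-04, -3.72318506e+01,  2.52407098e+01,  1.69969734e-02,
        2.16694119e-06, -2.09886551e-06]), 'eef_pos': array([ 0.2130646 , -0.45165534,  0.24742129]), 'tool_rot': array([ 9.75809776e-01,  2.18618794e-01, -2.33423607e-04, -1.02465956e-03]), 'ft_force': array([-0.18130042,  0.01032006,  0.38159757]), 'ft_torque': array([ 0.0210312 , -0.01033721,  0.01628929]), 'grasp_force': 0.0, 'grip_width': 0.0854482780419053}
top {'camera_matrix': array([[469.22504256,   0.        , 315.20960522],
       [  0.        , 469.22504256, 250.21692747],
       [  0.        ,   0.        ,   1.        ]]), 'eye': array([ 0.28250681, -0.0190265 ,  1.17040787]), 'rotation': array([ 0.73192004, -0.67203095,  0.0768113 , -0.08226467])}
scene {'camera_matrix': array([[452.63519111,   0.        , 320.53175158],
       [  0.        , 452.63519111, 237.37339725],
       [  0.        ,   0.        ,   1.        ]]), 'eye': array([ 0.9651681 , -0.20339517,  0.92107988]), 'rotation': array([ 0.8016211 ,  0.53605841, -0.14761049, -0.21967278])}
{'camera_matrix': array([[354.90649113,   0.        , 325.65305338],
       [  0.        , 354.90649113, 238.67617873],
       [  0.        ,   0.        ,   1.        ]]), 'hand_eye': array([[-6.26929550e-06, -9.52585331e-01, -3.04271569e-01,
         7.80673131e-02],
       [ 9.99999971e-01, -7.93581979e-05,  2.27843042e-04,
        -1.54972302e-04],
       [-2.41186383e-04, -3.04271559e-01,  9.52585303e-01,
        -1.26363021e-01],
       [ 0.00000000e+00,  0.00000000e+00,  0.00000000e+00,
         1.00000000e+00]])}
```

View pics/top0.png

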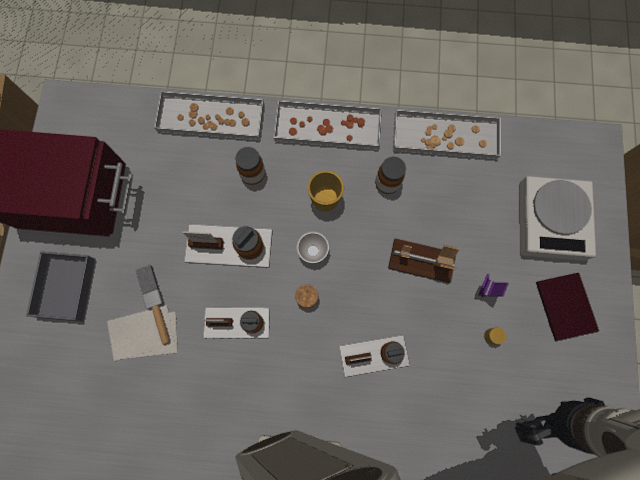

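View pics/scene0.png

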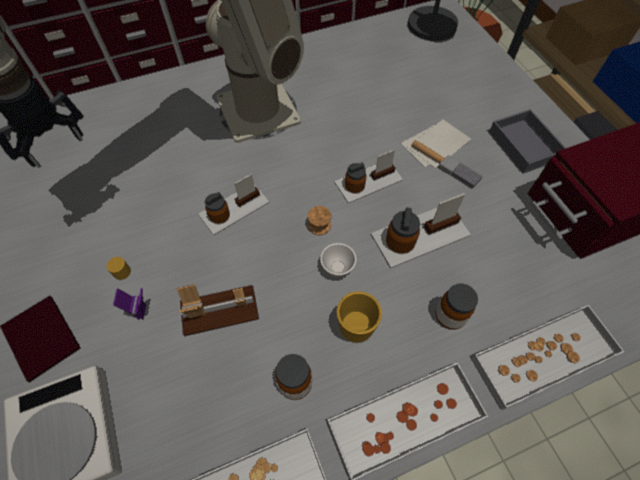

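Candidates for the stand in the top picture are (229,246), which is the largest, (237,322) and (374,356). For the clip they are the big wooden one at (447,258), the small wooden one at (403,253) and the purple one at (492,287). I choose the stand at (229,246) and the clip at (447,258), and I'll check both in one close crop.

```bash
cat > h.py <<'E'
import numpy as np,cv2
from scipy.spatial.transform import Rotation as R
from workcell import get_obs, imaging
def pose(name):
    c=imaging.get_calibration(name);K=c["camera_matrix"]
    if name=="wrist":
        o=get_obs();Rt=R.from_quat(o["tool_rot"]).as_matrix();H=c["hand_eye"]
        return K,Rt@H[:3,:3],o["eef_pos"]+Rt@H[:3,3]
    return K,R.from_quat(c["rotation"]).as_matrix(),np.array(c["eye"])
def plane(P,uv,z):
    K,Rm,e=P;uv=np.atleast_2d(np.asarray(uv,float))
    d=np.c_[uv,np.ones(len(uv))]@np.linalg.inv(K).T@Rm.T
    return e+d*((z-e[2])/d[:,2])[:,None]
def cloud(P,depth):
    K,Rm,e=P;v,u=np.mgrid[:480,:640]
    c=np.stack([(u-K[0,2])/K[0,0]*depth,(v-K[1,2])/K[1,1]*depth,depth],-1)
    return c@Rm.T+e
def proj(P,X):
    K,Rm,e=P;q=(np.asarray(X)-e)@Rm@K.T;return q[...,:2]/q[...,2:]
E
python3 - <<'E'
from h import *
P=pose("top");p=cv2.imread("pics/top0.png");d=np.load("top0.npy")
C=cloud(P,d)
h=cv2.cvtColor(p,cv2.COLOR_BGR2HSV)
print(C[246,180],C[400,200],C[246,248])
m=cv2.inRange(h,(0,0,170),(180,50,255));m[:200]=0;m[380:]=0
for c in cv2.findContours(m,0,2)[0]:
    if cv2.contourArea(c)>300: print("white",cv2.minAreaRect(c)[:2],len(c)) 
big=[c for c in cv2.findContours(m[:, :300],0,2)[0]];c=max(big,key=cv2.contourArea)
b=cv2.boxPoints(cv2.minAreaRect(c));X=plane(P,b,.008);print(b,X,X.mean(0))
# depth-based: wing pts
x=C[215:280,180:290]; 
for lo,hi in((.102,.125),(.085,.1)):
    q=x[(x[...,2]>lo)&(x[...,2]<hi)];print(lo,len(q),q.mean(0) if len(q) else 0)
x=C[225:290,380:470];q=x[(x[...,2]>.05)&(x[...,2]<.115)];print("clip",len(q),q.mean(0),q.min(0),q.max(0))
q2=C[235:285,385:465];print(plane(P,[[392,240],[457,250],[450,281],[388,268]],.012))
a=cv2.resize(p[210:285,175:300],None,fx=3.2,fy=3.2,interpolation=2);b=cv2.resize(p[225:300,385:510],None,fx=3.2,fy=3.2,interpolation=2)
cv2.imwrite("pics/crop1.png",np.hstack([a,b]))
E
```

```text
[ 0.53279699  0.34935417 -0.00485148] [ 0.16142263  0.2451299  -0.00463437] [0.52647062 0.15947126 0.08938482]
white ((372.8104248046875, 353.0712890625), (25.126440048217773, 63.005592346191406)) 123
white ((236.0, 322.0), (28.0, 64.0)) 73
white ((216.1283416748047, 244.07522583007812), (60.26622772216797, 36.31938171386719)) 86
[[184.854   260.19028]
 [187.26993 223.95132]
 [247.40268 227.96017]
 [244.98676 264.19913]] [[0.49456194 0.32760647 0.008     ]
 [0.58946006 0.3353955  0.008     ]
 [0.59204985 0.1800058  0.008     ]
 [0.49726769 0.174966   0.008     ]] [0.54333488 0.25449345 0.008     ]
0.102 226 [0.54183584 0.20718548 0.11282779]
0.085 418 [0.5410286  0.17748031 0.09197296]
clip 403 [ 0.5449705  -0.30593651  0.07371992] [ 0.5101852  -0.33763693  0.05053137] [ 0.56848681 -0.20902577  0.10266098]
[[ 0.59084803 -0.19116671  0.012     ]
 [ 0.57880228 -0.35663759  0.012     ]
 [ 0.49771904 -0.34060958  0.012     ]
 [ 0.51750284 -0.18466789  0.012     ]]
```

View pics/crop1.png

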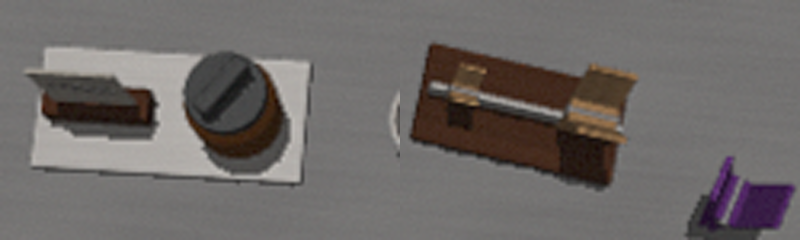

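Crop check: the left half shows the large white stand with its card and winged jar, the wing turned anticlockwise. The right half shows the big wooden clip at the right end of the rail, the small clip at the left end, and the purple decoy off the rail. The choices hold, so I'm moving over the clip for one close look on the way.

apply_moves:
  targets:
    - [[0.95,0.4,0,0,1],[0.95,0.4,0,0,1],[0.95,0.4,0,0,1],[0.95,0.4,0,0,1],[0.95,0.4,0,0,1],[0.95,0.4,0,0,1],[0.95,0.4,0,0,1],[0.95,0.4,0,0,1]]

```text
clock: 0.77
eef_pos: [0.5188, -0.3229, 0.2478]
tool_rot: [0.976, 0.219, -0.0, -0.0]
ft_force: [0.6, -2.5, 0.7]
grip_width: 0.085
grasp_force: 0.0
```

```bash
python3 - <<'E'
from h import *
P=pose("top")
c=np.array([[46,47],[311,62],[302,184],[32,166]])/3.2+[175,210]
X=plane(P,c,.008);print(X);m=X.mean(0);d=(X[0]+X[3]-X[1]-X[2])[:2];d/=np.linalg.norm(d);print("stand",m,"yaw",np.degrees(np.arctan2(-d[0],d[1])),"jar",m[:2]-.055*d,"card",m[:2]+.055*d)
print(get_obs()["eef_pos"])
P=pose("wrist");p,d=imaging.camera("wrist");cv2.imwrite("pics/w1.png",p);np.save("w1.npy",d)
np.savez("w1P.npz",*P)
E
```

```text
[[0.58797182 0.32971618 0.008     ]
 [0.59374324 0.1161823  0.008     ]
 [0.49408825 0.1127485  0.008     ]
 [0.4902872  0.32660129 0.008     ]]
stand [0.54152263 0.22131207 0.008     ] yaw 1.2830768152213357 jar [0.54275419 0.16632586] card [0.54029107 0.27629828]
[ 0.51879983 -0.32289574  0.24775824]
```

View pics/w1.png

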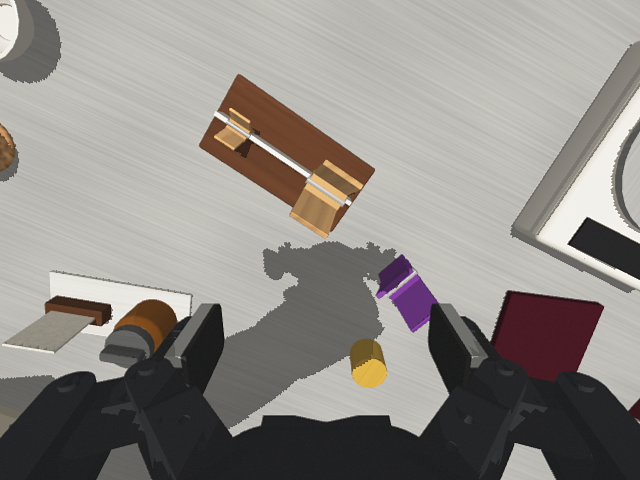

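The view shows the rack rotated, with the big clip at about (327,197). The inner edge of its upper handle runs (322,162)-(362,190) and the lower handle's top edge runs (290,213)-(328,237). The fin runs (217,115)-(350,205). The purple decoy is at (405,295).

```bash
python3 - <<'E'
from h import *
P=[v for v in np.load("w1P.npz").values()];d=np.load("w1.npy");C=cloud(P,d)
x=C[150:245,280:370].reshape(-1,3);x=x[(x[:,2]>.05)&(x[:,2]<.12)]
t=x[x[:,2]>.088];f=plane(P,[[217,115],[350,205]],.034)
print("fin",f,"z max",x[:,2].max(),len(t))
v=(f[0]-f[1])[:2];v/=np.linalg.norm(v);n=np.array([v[1],-v[0]])  # v ~ +y of rack, n ~ +x
print("yaw",np.degrees(np.arctan2(-v[0],v[1])))
for s in(x,t):
    a=s[:,:2]@n;b=s[:,:2]@v;fa=f[0,:2]@n
    print("across",a.min()-fa,a.max()-fa,"along",b.min(),b.max())
a=x[:,:2]@n-fa
for lo,hi in((-.05,0),(0,.05)):
    s=x[(a>lo)&(a<hi)];print(lo,"zmax",s[:,2].max(),"rect",cv2.minAreaRect(s[:,:2].astype(np.float32)*1000))
r=cv2.minAreaRect(t[:,:2].astype(np.float32)*1000);print(r,cv2.boxPoints(r))
m=f[1,:2]+0; 
q=np.array([np.median([ (x[:,:2]@v).min(),(x[:,:2]@v).max()])])
bm=((x[:,:2]@v).min()+(x[:,:2]@v).max())/2;print("clip centre",n*fa+v*bm)
E
```

```text
fin [[ 0.55524172 -0.19666743  0.034     ]
 [ 0.53229846 -0.34254782  0.034     ]] z max 0.10015424450899624 988
yaw -8.937949319587657
across -0.02584569391387892 0.027999042430207677 along -0.24575874500613745 -0.20568700257475717
across -0.02584569391387892 0.027999042430207677 along -0.24371175979441162 -0.20762500534588385
-0.05 zmax 0.0998276417405149 rect ((524.2496948242188, -310.6878967285156), (39.6037712097168, 25.830440521240234), 80.94525146484375)
0 zmax 0.10015424450899624 rect ((550.7979125976562, -315.0884094238281), (40.036720275878906, 27.9149169921875), 81.30995178222656)
((537.9825439453125, -313.0533142089844), (35.88740539550781, 53.86893081665039), 81.28874969482422) [[ 508.64114 -326.71066]
 [ 561.8887  -334.86935]
 [ 567.324   -299.39597]
 [ 514.0764  -291.23727]]
clip centre [ 0.53695397 -0.31294663]
```

apply_moves:
  targets:
    - [[0.1,1,-0.1,7,1],[0.1,1,-0.1,7,1],[0.1,1,0,7,1],[0.1,1,0,7,1],[0.0,1,0,7,1],[0,1,0,7,1],[0,1,0,7,1],[0,1,0,7,1]]

```text
clock: 1.48
eef_pos: [0.5325, -0.0025, 0.2399]
tool_rot: [0.757, 0.653, -0.0, -0.0]
ft_force: [0.9, -0.3, 0.6]
grip_width: 0.0852
grasp_force: 0.0
```

apply_moves:
  targets:
    - [[0.05,1,0,7,1],[0.05,1,0,7,1],[0.05,1,0,7,1],[0.05,1,0,7,1],[0.05,0.2,0,7,1],[0,0,0,7,1],[0,0,0,7,1],[0,0,0,7,1]]

```text
clock: 2.15
eef_pos: [0.5428, 0.1643, 0.2395]
tool_rot: [0.361, 0.933, -0.001, -0.001]
ft_force: [-0.0, 0.6, 0.8]
grip_width: 0.0855
grasp_force: 0.0
```

```bash
cat > cap.py <<'E'
from h import *
import sys
n=sys.argv[1]
o=get_obs();P=pose("wrist");p,d=imaging.camera("wrist");cv2.imwrite(f"pics/{n}.png",p)
C=cloud(P,d);c0=np.array([.5425,.166])
r=np.linalg.norm(C[...,:2]-c0,axis=-1)
w=C[(r<.035)&(C[...,2]>.104)&(C[...,2]<.124)];k=C[(r<.045)&(C[...,2]>.086)&(C[...,2]<.098)]
print(o["eef_pos"],"joints",o["joint_pos"].round(2),len(w),len(k))
for s in(w,k):
    if len(s)>20:print(s[:,2].max(),cv2.minAreaRect(s[:,:2].astype(np.float32)*1000),cv2.minEnclosingCircle(s[:,:2].astype(np.float32)*1000))
if len(w)>20:
    q=w[w[:,2]>.111];print("top",cv2.minAreaRect(q[:,:2].astype(np.float32)*1000),len(q))
    u,s,vt=np.linalg.svd(q[:,:2]-q[:,:2].mean(0),full_matrices=False);v=vt[0]*np.sign(vt[0,1]);print("wing angle acw from +y",np.degrees(np.arctan2(-v[0],v[1])))
cd=C[(abs(C[...,0]-.54)<.06)&(C[...,1]>.22)&(C[...,1]<.33)&(C[...,2]>.05)&(C[...,2]<.13)]
if len(cd)>20:
    print("card",len(cd),cd[:,2].max(),cv2.minAreaRect(cd[:,:2].astype(np.float32)*1000));t=cd[cd[:,2]>.108];print(cv2.minAreaRect(t[:,:2].astype(np.float32)*1000),t.mean(0))
E
python3 cap.py w2
```

```text
[0.54280328 0.16425263 0.23951842] joints [ 0.29  0.38  0.18  1.37 -0.    1.03] 1226 3317
0.11667710368561493 ((542.6806640625, 170.79330444335938), (13.995628356933594, 49.85649108886719), 55.08060836791992) ((542.8359375, 170.87725830078125), 25.178396224975586)
0.09796536808017114 ((542.2265625, 171.3420867919922), (61.322364807128906, 59.81988525390625), 53.3648681640625) ((542.7866821289062, 170.6357421875), 30.93073844909668)
top ((542.7149658203125, 170.76934814453125), (13.995628356933594, 49.77281951904297), 55.08060836791992) 1192
wing angle acw from +y 55.07529379018561
card 2146 0.12137285143454357 ((540.1446533203125, 280.7042236328125), (3.879883050918579, 64.49369812011719), 1.5182139873504639)
((540.319580078125, 280.7100524902344), (3.7098429203033447, 64.489013671875), 1.3475457429885864) [0.5397501  0.28112908 0.11647429]
```

View pics/w2.png

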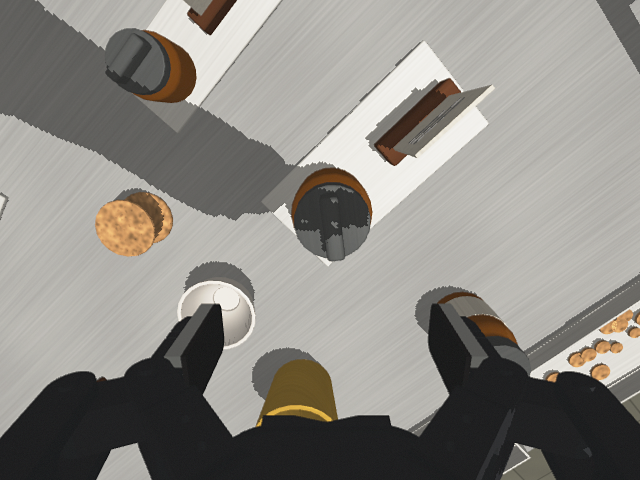

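The view shows the target cap at (332,222), with its wing about 55° anticlockwise of world +y and its centre at (0.5427, 0.1708). The card is at (435,120). I'm descending and gripping.

apply_moves:
  targets:
    - [[0,0.16,-0.5,7.1,0],[0,0,-0.7,0.3,0],[0,0,-0.7,0,0],[0,0,-0.6,0,0],[0,0,-0.4,0,0],[0,0,-0.2,0,0],[0,0,0,0,0],[0,0,0,0,0]]

```text
clock: 2.87
eef_pos: [0.5434, 0.17, 0.1164]
tool_rot: [0.304, 0.953, -0.0, -0.0]
ft_force: [0.2, 0.1, -0.0]
grip_width: 0.0425
grasp_force: 0.0
```

apply_moves:
  targets:
    - [[0,0,0,0,-1],[0,0,0,0,-1],[0,0,0,0,-1],[0,0,0,0,-1],[0,0,0,0,-1]]

```text
clock: 3.28
eef_pos: [0.544, 0.1699, 0.1182]
tool_rot: [0.304, 0.953, 0.0, 0.001]
ft_force: [-1.4, -1.7, 6.0]
grip_width: 0.0123
grasp_force: 59.8
```

apply_moves:
  targets:
    - [[0,0,0,-5,-1],[0,0,0,-7,-1],[0,0,0,-7,-1],[0,0,0,-7,-1],[0,0,0,-7,-1],[0,0,0,-7,-1],[0,0,0,-7,-1],[0,0,0,0,-1]]

```text
clock: 3.95
eef_pos: [0.5433, 0.1694, 0.1181]
tool_rot: [0.66, 0.751, -0.0, 0.001]
ft_force: [-3.8, -2.3, 7.6]
grip_width: 0.0121
grasp_force: 60.0
```

apply_moves:
  targets:
    - [[0,0,0,-4,-1],[0,0,0,-3,-1],[0,0,0,-1.5,-1],[0,0,0,-1.5,-1],[0,0,0,0,-1],[0,0,0,0,-1]]

```text
clock: 4.45
eef_pos: [0.5431, 0.1694, 0.1181]
tool_rot: [0.721, 0.693, -0.0, 0.001]
ft_force: [-3.7, -3.9, 7.5]
grip_width: 0.0124
grasp_force: 64.2
```

```bash
python3 -c "
from h import *
o=get_obs();print(o['ft_torque'],o['ft_force'],o['tool_rot'],o['joint_pos'])
x,y=o['tool_rot'][:2];print(2*np.degrees(np.arctan2(y,x))-90)"
```

```text
[-0.85037457  0.71635811  1.07455082] [-3.6660519  -3.90700803  7.52428175] [ 7.20551766e-01  6.93400384e-01 -2.26271251e-04  1.00441436e-03] [ 0.3033931   0.46075981 -0.02744429  1.0821003  -0.00199955  1.91258917]
-2.2001712138422675
```

A torque of 1.07 N m shows the cap is at its stop. I'm releasing, lifting and checking.

apply_moves:
  targets:
    - [[0,0,0,0,0],[0,0,0,0,0],[0,0,0,0,0],[0,0,0.5,0,0],[0,0,0.8,0,0],[0,0,0.8,0,1],[0,0,0.8,0,1],[0,0,0.2,0,1]]

```text
clock: 5.12
eef_pos: [0.5459, 0.1711, 0.2462]
tool_rot: [0.721, 0.692, 0.004, 0.002]
ft_force: [-0.2, 0.1, 0.5]
grip_width: 0.0768
grasp_force: 0.0
```

```bash
python3 cap.py w3
```

```text
[0.54586686 0.17110633 0.24622102] joints [0.3  0.38 0.19 1.37 0.   1.92] 1150 3138
0.11662994023957357 ((542.9556274414062, 171.27316284179688), (13.963713645935059, 49.532718658447266), 1.2445950508117676) ((543.8438720703125, 171.1712188720703), 25.200172424316406)
0.09796425287498345 ((542.57421875, 171.6553955078125), (61.461299896240234, 60.33184051513672), 0.4939188063144684) ((542.84814453125, 170.86973571777344), 31.03485679626465)
top ((542.9556274414062, 171.27316284179688), (13.963713645935059, 49.532718658447266), 1.2445950508117676) 1115
wing angle acw from +y 1.2832983673298277
card 653 0.12114844974745287 ((540.4209594726562, 280.8944091796875), (3.061382532119751, 64.33560180664062), 1.3344134092330933)
((540.4229125976562, 280.80810546875), (3.061382532119751, 64.15264892578125), 1.3344134092330933) [0.54049208 0.28201118 0.11836937]
```

The cap is shut: the wing is at 1.28° and the stand at 1.33°. Now back to the clip.

apply_moves:
  targets:
    - [[0,-1,0,0,1],[0,-1,0,0,1],[0,-1,0,-2,1],[0,-1,0,-2,1],[-0.05,-1,0,-2.7,1],[-0.05,-1,0,0,1],[-0.05,-1,0,0,1],[-0.05,-1,0,0,1]]

```text
clock: 5.83
eef_pos: [0.5344, -0.1515, 0.2387]
tool_rot: [0.761, 0.649, -0.0, -0.001]
ft_force: [0.4, 0.3, 0.2]
grip_width: 0.0854
grasp_force: 0.0
```

apply_moves:
  targets:
    - [[0,-1,0,0,1],[0,-1,-0.2,0,1],[0,-1,-0.2,0,1],[0,-1,-0.2,0,1],[0,-0.1,0,0,1],[0,0,0,0,1]]

```text
clock: 6.33
eef_pos: [0.5338, -0.316, 0.2132]
tool_rot: [0.762, 0.647, -0.001, -0.002]
ft_force: [0.3, 0.7, -0.3]
grip_width: 0.0851
grasp_force: 0.0
```

```bash
cat > clip.py <<'E'
from h import *
o=get_obs();P=pose("wrist");p,d=imaging.camera("wrist");cv2.imwrite("pics/w4.png",p)
C=cloud(P,d);t=C[(abs(C[...,0]-.538)<.05)&(abs(C[...,1]+.313)<.045)&(C[...,2]>.088)&(C[...,2]<.11)]
print(o["eef_pos"],o["joint_pos"].round(2),len(t),t[:,2].max(),cv2.minAreaRect(t[:,:2].astype(np.float32)*1000))
x,y=o['tool_rot'][:2];print("tool y",2*np.degrees(np.arctan2(y,x))-90)
E
python3 clip.py
```

```text
[ 0.53383057 -0.31598243  0.21316336] [-0.53  0.5   0.3   1.37  0.    1.2 ] 1219 0.09981601688395847 ((537.9868774414062, -312.8867492675781), (36.15799331665039, 53.55999755859375), 81.42352294921875)
tool y -9.313191766407797
```

View pics/w4.png

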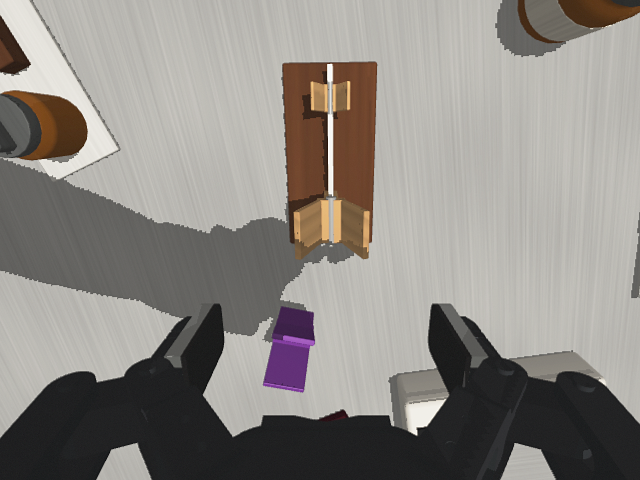

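The view shows the big clip centred ahead at (331,228), the small clip at (331,95), and the purple decoy at (290,350), clear of the fingers. I'm descending.

apply_moves:
  targets:
    - [[0.1,0.08,-0.5,0.6,1],[0,0,-0.7,0,1],[0,0,-0.7,0,1],[0,0,-0.6,0,1],[0,0,-0.4,0,1],[0,0,-0.3,0,1],[0,0,-0.1,0,1],[0,0,0,0,1]]

```text
clock: 7.05
eef_pos: [0.5389, -0.3083, 0.0832]
tool_rot: [0.756, 0.654, -0.0, -0.001]
ft_force: [-0.5, -0.1, -0.0]
grip_width: 0.0853
grasp_force: 0.0
```

apply_moves:
  targets:
    - [[0,0,0,0,0.2],[0,0,0,0,0],[0,0,0,0,-0.3],[0,0,0,0,-0.6],[0,0,0,0,-1],[0,0,0,0,-1],[0,0,0,0,-1],[0,0,0,0,-1]]

```text
clock: 7.72
eef_pos: [0.5412, -0.3119, 0.0895]
tool_rot: [0.757, 0.653, 0.001, 0.004]
ft_force: [-2.7, 2.4, 16.5]
grip_width: 0.0195
grasp_force: 61.7
```

Squeezed fully: 19.5 mm read, the same ~2 mm under-reading as on the wing. Lifting.

apply_moves:
  targets:
    - [[0,0,0.2,0,-1],[0,0,0.4,0,-1],[0,0,0.7,0,-1],[0,0,0.8,0,-1],[0,0,0.8,0,-1],[0,0,0.8,0,-1],[0,0,0.3,0,-1],[0,0,0,0,-1]]

```text
clock: 8.38
eef_pos: [0.5412, -0.3118, 0.2498]
tool_rot: [0.757, 0.653, 0.002, 0.005]
ft_force: [0.9, -0.1, 0.4]
grip_width: 0.0198
grasp_force: 60.9
```

```bash
python3 - <<'E'
from h import *
o=get_obs();print(o['eef_pos'],o['ft_force'],o['ft_torque'])
for n in("wrist","scene"):
    P=pose(n);p,d=imaging.camera(n);C=cloud(P,d)
    if n=="wrist":a=p[120:440,120:520]
    else:
        u,v=proj(P,o['eef_pos']).astype(int);print(u,v);p0=p[max(0,v-60):v+60,max(0,u-75):u+75];b=cv2.resize(p0,(400,320),interpolation=2)
    np.save(n+"5.npy",d)
    cv2.imwrite(f"pics/{n}5.png",p)
cv2.imwrite("pics/c5.png",np.hstack([a,b]))
E
```

```text
[ 0.54123777 -0.31180012  0.24979181] [ 0.90536    -0.11526775  0.37980733] [-0.03136671 -0.04863001 -0.02365081]
164 262
```

View pics/c5.png

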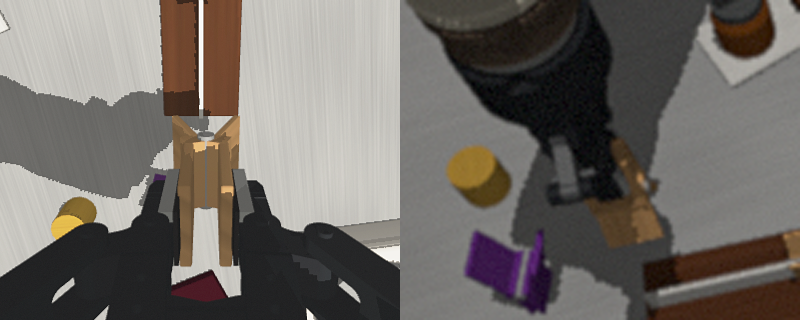

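Left half: the clip is held between the pads with its handles parallel. Its jaws are spread, with tips near crop (175,118) and (240,118), and it has left the rail. Right half: the scene view confirms it hangs from the fingers. Next I measure the jaw positions in the tool frame.

```bash
cat > held.py <<'E'
from h import *
import sys
d=np.load("wrist5.npy");p=cv2.imread("pics/wrist5.png")
c=imaging.get_calibration("wrist");H=c["hand_eye"];P=(c["camera_matrix"],H[:3,:3],H[:3,3])
T=cloud(P,d);hs=cv2.cvtColor(p,cv2.COLOR_BGR2HSV)
m=cv2.inRange(hs,(8,40,100),(25,200,255))>0
m&=(T[...,2]>-.03)&(T[...,2]<.09)&(abs(T[...,1])<.03)&(abs(T[...,0])<.04)
print(m.sum())
for lo in np.arange(-.03,.08,.008):
    k=m&(T[...,2]>=lo)&(T[...,2]<lo+.008);q=T[k]
    if len(q)>8:print("z %.3f n %d  y %.4f..%.4f  x %.4f..%.4f"%(lo,len(q),*np.percentile(q[:,1],[1,99]),*np.percentile(q[:,0],[2,98])))
print("zmax L/R",[T[m&(s*T[...,1]>.006)][:,2].max() for s in(-1,1)])
E
python3 held.py
```

```text
6022
z -0.014 n 2057  y -0.0099..0.0100  x -0.0192..0.0156
z -0.006 n 270  y -0.0102..0.0102  x -0.0176..0.0160
z 0.002 n 234  y -0.0104..0.0102  x -0.0164..0.0160
z 0.010 n 244  y -0.0105..0.0103  x -0.0169..0.0161
z 0.018 n 182  y -0.0105..0.0105  x -0.0101..0.0161
z 0.026 n 1445  y -0.0096..0.0097  x -0.0193..0.0159
z 0.034 n 453  y -0.0129..0.0125  x -0.0190..0.0161
z 0.042 n 108  y -0.0108..0.0103  x 0.0133..0.0162
z 0.050 n 146  y -0.0137..0.0135  x 0.0101..0.0162
z 0.058 n 378  y -0.0169..0.0167  x -0.0121..0.0161
z 0.066 n 446  y -0.0199..0.0198  x -0.0155..0.0161
z 0.074 n 59  y -0.0202..0.0202  x -0.0160..0.0161
zmax L/R [np.float64(0.07634402986690939), np.float64(0.07572527118416758)]
```

The clip hangs upright and centred: tips 75 mm below the TCP, clip centre at tool x −2 mm. I'm carrying it over at a safe height.

apply_moves:
  targets:
    - [[0,0.4,0,0,-1],[0,0.8,0,1,-1],[0,0.8,0,2,-1],[0,0.8,0,2,-1],[0,0.8,0,2,-1],[0,0.8,0,2,-1],[0,0.8,0,1,-1],[0,0.8,0,0,-1]]

```text
clock: 9.15
eef_pos: [0.5377, -0.069, 0.2417]
tool_rot: [0.697, 0.717, -0.001, -0.002]
ft_force: [0.2, 0.3, -1.0]
grip_width: 0.0196
grasp_force: 60.9
```

apply_moves:
  targets:
    - [[0,0.8,0,0,-1],[0,0.8,0,0,-1],[0,0.8,0,0,-1],[0,0.8,0,0,-1],[0,0.8,0,0,-1],[0,0.8,0,0,-1],[0,0.8,0,0,-1],[0,0.8,0,0,-1]]

```text
clock: 9.82
eef_pos: [0.5378, 0.1865, 0.2416]
tool_rot: [0.697, 0.717, -0.002, -0.001]
ft_force: [0.3, -0.6, -1.0]
grip_width: 0.0195
grasp_force: 60.9
```

apply_moves:
  targets:
    - [[0,0.8,0,0,-1],[0,0.6,0,0,-1],[0,0.4,0,0,-1],[0,0.2,0,0,-1],[0,0,0,0,-1],[0,0,0,0,-1]]

```text
clock: 10.32
eef_pos: [0.5391, 0.2646, 0.2433]
tool_rot: [0.698, 0.717, -0.001, -0.0]
ft_force: [0.1, -0.1, -0.6]
grip_width: 0.02
grasp_force: 60.9
```

```bash
cat > chk.py <<'E'
from h import *
o=get_obs();x,y=o['tool_rot'][:2];th=2*np.degrees(np.arctan2(y,x))-90
P=pose("wrist");p,d=imaging.camera("wrist");cv2.imwrite("pics/wrist5.png",p);np.save("wrist5.npy",d);C=cloud(P,d)
t=C[(abs(C[...,0]-.54)<.012)&(C[...,1]>.24)&(C[...,1]<.33)&(C[...,2]>.095)&(C[...,2]<.126)&(p.max(-1)-p.min(-1)<40)]
print(o['eef_pos'],"yaw",th,"w",o['grip_width'],o['ft_force'])
if len(t)>20:print("card",len(t),t.min(0),t.max(0),t[:,0].mean())
E
python3 chk.py; python3 held.py | tail -5
```

```text
[0.53905024 0.26455313 0.24333984] yaw 1.5437209315112312 w 0.01998244012790194 [ 0.14999742 -0.11630012 -0.60217639]
card 337 [0.53861017 0.25252889 0.1000268 ] [0.54255929 0.31281078 0.12111791] 0.5404897446303703
z 0.050 n 145  y -0.0137..0.0135  x 0.0101..0.0161
z 0.058 n 392  y -0.0168..0.0170  x -0.0124..0.0160
z 0.066 n 439  y -0.0198..0.0199  x -0.0158..0.0161
z 0.074 n 52  y -0.0201..0.0202  x -0.0151..0.0161
zmax L/R [np.float64(0.07669772664903837), np.float64(0.07668157854584401)]
```

apply_moves:
  targets:
    - [[0.04,0.3,0,0,-1],[0,0.15,0,0,-1],[0,0,0,0,-1],[0,0,-0.4,0,-1],[0,0,-0.3,0,-1],[0,0,0,0,-1],[0,0,0,0,-1]]

```text
clock: 10.95
eef_pos: [0.5405, 0.2829, 0.2158]
tool_rot: [0.698, 0.717, -0.001, -0.0]
ft_force: [-0.1, 0.1, 0.0]
grip_width: 0.0199
grasp_force: 60.9
```

```bash
python3 chk.py
```

```text
[0.54050673 0.28294752 0.21580219] yaw 1.541737968762618 w 0.019876359847106465 [-0.10561774  0.14220874  0.00458549]
card 213 [0.5384656  0.28169736 0.0950191 ] [0.54140258 0.31289686 0.12042468] 0.5399372882912333
```

Aligned in x to within 1 mm. Lowering 40 mm.

apply_moves:
  targets:
    - [[0,0,-0.2,0,-1],[0,0,-0.3,0,-1],[0,0,-0.3,0,-1],[0,0,-0.2,0,-1],[0,0,0,0,-1],[0,0,0,0,-1],[0,0,0,0,-1]]

```text
clock: 11.58
eef_pos: [0.5414, 0.2836, 0.1771]
tool_rot: [0.697, 0.717, 0.001, 0.0]
ft_force: [0.5, -0.3, -0.2]
grip_width: 0.0196
grasp_force: 60.9
```

```bash
python3 chk.py; python3 held.py|tail -5; python3 - <<'E'
from h import *
o=get_obs();P=pose("scene");p,_=imaging.camera("scene");u,v=proj(P,o['eef_pos']-[0,0,.06]).astype(int)
b=cv2.resize(p[v-50:v+50,u-60:u+60],(480,400),interpolation=2)
a=cv2.imread("pics/wrist5.png")[60:380,130:510]
cv2.imwrite("pics/c6.png",np.hstack([cv2.copyMakeBorder(a,0,80,0,0,0)[:, 60:],b]))
E
```

```text
[0.5413606  0.28363264 0.1770992 ] yaw 1.5562576773890981 w 0.01959749293176942 [ 0.47114362 -0.2645603  -0.15412014]
card 237 [0.53821653 0.29594682 0.09535124] [0.55066733 0.31303607 0.1253037 ] 0.5400739543065255
z 0.050 n 150  y -0.0134..0.0138  x 0.0103..0.0162
z 0.058 n 393  y -0.0168..0.0169  x -0.0124..0.0161
z 0.066 n 444  y -0.0198..0.0199  x -0.0157..0.0160
z 0.074 n 55  y -0.0202..0.0202  x -0.0153..0.0292
zmax L/R [np.float64(0.07647228817614904), np.float64(0.07599842831202847)]
```

View pics/c6.png

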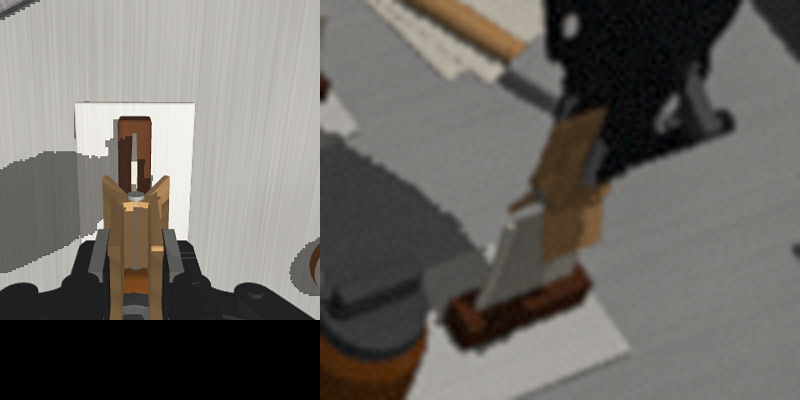

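Left: the card's far half shows at crop (135,150), centred between the two open jaws at (105,180) and (168,180). Right: the clip sits astride the card's top edge, its near jaw ending at about (570,250) below the edge. The numbers agree: x is off by about 1 mm with 16 mm free on each side, y is off by about 1 mm, the tips are about 17 mm below the edge, and there is no contact force.

```bash
python3 -c "
from workcell import order;print(order.job_done())"
```

```text
the job is handed in; nothing more can be done
None
```

The jar's cap is fully shut, the big wooden clip is held squeezed open astride the middle of the order card's top edge without touching it, and the job was handed in at about 12 s of the 51 s allowed.

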